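Test and re-arm the paint mixer's stop button

TASK

Test the paint mixer's emergency stop: by pushing with the fingertips only, press the red mushroom button right in until it latches, then push its raised grip bar round clockwise (seen from above) until it is released and springs back up. Once it is up, press the green start button fully in and let it come back, and finish with both buttons out. Do not press the white button, pick nothing up, and leave the loose things on the table where they stand.

Things in the scene. Friction and masses are not known exactly. Their poses are not given: they have to be found in the camera images.
- stop_box: yellow stop box fixed to the table, 100 x 100 mm, 55 mm high (black collar, 48 mm across, to 60 mm); origin at the centre of its underside, z up. The red button's axis is vertical through this origin
- stop_grip (a point): centre of the top of the grip bar on the red mushroom button, on the button's axis; 106 mm above the table when out, about 97 mm when latched in. The bar is 60 mm long (along this point's y axis), 14 mm thick (along its x axis), and stands 22 to 24 mm above a red cap 60 mm across. The point moves and turns with the button
- stop_push (a joint): how far the red button is pushed in, m: 0 fully out, end stop at 0.011. Spring return, about 3 N at first and 6 N at the end, up to about 7 N while the latch is passed. It latches when pushed beyond 0.0095 and then stays at about 0.009 when let go
- stop_twist (a joint): how far the red button is turned clockwise seen from above, rad: 0 at rest, end stop at 1.2. Light return spring, 0.03 N m at rest to 0.07 N m at the stop. A latched button is released when turned beyond about 0.75 (1.0 is ample), springs up 9 mm by itself, and turns back to 0 when let go; keep the finger from holding it down, and clear the bar upwards
- start_box: grey start station fixed to the table, 85 mm (its x) by 150 mm (its y), 45 mm high; origin at the centre of its underside. Carries two 34 mm push buttons: green at y +37 mm, white at y -37 mm
- start_top (a point): centre of the top of the green start button, 67 mm above the table when out; pressed straight down
- start (a joint): how far the green start button is pressed, m: 0 out, 0.006 fully in (5 N); springs back
- jog_top (a point): centre of the top of the white button, not to be pressed; same shape as the green one
- jog (a joint): how far the white button is pressed, m: 0 out, 0.006 fully in
- cup: white plastic cup, loose, 68 mm across, 85 mm tall; origin at its underside; to be left alone
- tape: tan roll of tape lying flat, loose, 90 mm across, 30 mm tall; origin at its underside; to be left alone
- jar: orange paint jar with lid, loose, 60 mm across, 75 mm tall; origin at its underside; to be left alone
- tube: standing orange paint bottle with black cap, loose, 48 mm across, 140 mm tall; origin at its underside; to be left alone
- brush: paint brush with a wooden handle lying flat, loose, about 200 mm long; its length runs along its own x; origin at its underside; to be left alone
- sponge: orange painting sponge, loose, 90 x 60 x 30 mm; origin at its underside; to be left alone
- pot: white paint can, loose, 80 mm across, 90 mm tall; origin at its underside; to be left alone
Not all that is in view belongs to the job. Of the things like the start_box, leave any that is pink; of the rest the larger one is meant. What is shaped like the stop_box but purple is not meant.

How it is judged:
By the outcome, as a careful person would: the job done as asked, in the order asked, and still so for the second after the job is handed in, with the robot touching nothing.
It also fails if it takes over 58 s, if anything falls off the work surface, if the arm or the gripper's body presses on something with over 40 N, if the wrist force passes 120 N, or if a joint passes its speed limit or range.

ROBOT

A 7-joint arm with a two-finger parallel gripper is mounted at the origin on the work surface. World frame = base frame: x ahead of the robot, y to its left, z up, the work surface at z = 0. Lengths are in m, angles in rad, forces in N, time in s.
With the tool pointing down it reaches from about 0.4 to 0.85 m from the base axis. Payload 4.5 kg.
Tool frame: the origin (TCP) lies midway between the tips of the shut fingers; the grasp point (between the pads) lies 19 mm behind it; z points along the fingers, y is the direction in which the jaws open and shut (so a half turn about z gives the same grasp; the last joint's range is limited). The gripper opens to 88 mm and grips with 3 to 60 N. Pads are 18 mm wide; open, the fingers measure 123 mm over their backs; the gripper's body (75 mm by 187 mm) begins 45 mm behind the grasp point.
Start: joints at [1.198, 0.689, -0.195, 1.565, 0.157, 0.902, -0.215], TCP at [0.247, -0.574, 0.204] pointing down, gripper open.
Joint ranges: [-3.01, 3.01], [-0.46, 2.08], [-1.47, 1.51], [0.13, 2.56], [-1, 4.14], [0.04, 2.09], [-2.66, 2.66]. Speed limits (rad/s): [2.57, 2.57, 3.14, 3.14, 3.14, 3.14, 3.14].

INTERFACE

Orientations are given as a unit quaternion [x, y, z, w].
In Python, from plant import r gives the robot as it stands. The module is installed in compiled form; this text tells all that it offers.
- The arm moves only by the shell command python3 -m jog 'ROWS' [FORCE]. ROWS is JSON, a list of rows, each an object with "translation": the shift along the tool's x, y, z in units of 40 mm (1.0 is 40 mm), a list of three; "twist": the turn about the tool's z in units of 6 degrees (1.0 is 6 degrees); "claw": the opening in per cent of the stroke, from 0 (shut) to 100 (fully open). A call has 1 to 20 rows; each row shifts and turns the commanded pose from where the row before left it, along the tool's axes as they then stand; what a row does not reach is not made up. A row lasts 1/12 s, in which the tool goes at most 41.7 mm and 7.16 degrees, less where a joint would pass 70% of its speed; a pose out of reach is approached as far as the arm can. A call is refused whole if a number of a shift passes 1 or a number of a turn 1, either way. A call with a gripper value outside its range is refused whole. The fingers move at their own pace and stop on an object; FORCE is the grip in N (left out, the last holds). Time passes only in rows, so rows that do not move let the fingers close. It gives the time, the measured TCP pose, the force and the opening at its end, in the units of the state.
- r.get_state(): the state, without advancing time (a new reading comes with each control period).
- r.snapshot(name): name is "side" or "top"; returns a dict with "img" (480x640x3 uint8, red, green, blue), "fx", "fy", "cx", "cy" (pixels), "origin" and "rotation" of the camera in the world. Camera axes: x right, y up, looking along -z (the intrinsics and any distortion apply to the point x, -y, -z); pixel columns grow to the right and rows downward; lengths in m; the calibration is good to about 2 mm. A picture is of the moment at which its call begins. There is no depth.
- r.finish_job(): hands the job in, once; it reports no verdict.
Trained networks look in the newest picture that a camera, given by its name, has taken for a name from the list of things; names that differ only in an ending like _2 or _b are one class to them, and where a whole thing is asked for, a point or a joint stands for the part that bears it (a point fixed in the world has none). Each returns a list of dicts, best first, with "confidence" (0 to 1); they miss things now and then, are a little off and sometimes report something else, mostly with a low value. They report only what shows in the picture. A call takes as long as a camera call. They do not tell look-alikes from the thing itself.
- r.spot_in(label, camera): "rect" ([left, top, right, bottom] in pixels, round what is visible of it).
- r.spot_point(label, camera): "location" ([row, column] in pixels: a listed point, or the origin of a listed thing).
The state is a dict: "clock": time; "q": joint angles; "qd": joint speeds; "joint_torque": joint torques, N m; "tool_pos": TCP position; "eef_rot": TCP orientation; "contact_force": force on the tool from outside, world axes, zero at the start; "moment": the same for the moment, N m; "opening": opening from 0.0 (shut) to 1.0 (fully open).
Only numpy, scipy, OpenCV 4.12 (cv2) and the standard library are available. Lean on these libraries where they do the work, as an engineer would, in place of code of your own. Each camera call takes 0.05 s, during which the arm holds its last target. There are 200 camera calls.

## Working session

There is one attempt and no reset: what is moved stays moved. The work goes in short steps, Python scripts to look and compute and a shell command to move; the robot and the scene stay as the last step left them, time stands still between calls to the robot, and variables do not carry over. Pictures are saved under pics/ and viewed, about 8 in all and at most 12, crops included, and the job is handed in when it is done.

```bash
mkdir -p pics; cat > h.py <<'E'
import numpy as np,cv2
from plant import r
def ray(s,px):
    u,v=px; d=np.array([(u-s['cx'])/s['fx'],-(v-s['cy'])/s['fy'],-1.]); return np.array(s['rotation'])@d
def at(s,px,z):
    o=np.array(s['origin']); d=ray(s,px); return o+d*(z-o[2])/d[2]
def proj(s,p):
    c=np.array(s['rotation']).T@(np.array(p)-s['origin']); return s['cx']+s['fx']*c[0]/-c[2], s['cy']-s['fy']*c[1]/-c[2]
def tri(s1,p1,s2,p2):
    A=[];b=[]
    for s,p in((s1,p1),(s2,p2)):
        d=ray(s,p);d/=np.linalg.norm(d);M=np.eye(3)-np.outer(d,d);A.append(M);b.append(M@s['origin'])
    return np.linalg.lstsq(np.vstack(A),np.hstack(b),rcond=None)[0]
E
python3 - <<'E'
from h import *
st=r.get_state(); print(st['clock'],st['tool_pos'],st['eef_rot'],st['contact_force'])
for c in('top','side'):
    s=r.snapshot(c); print(c,{k:v for k,v in s.items() if k!='img'})
    cv2.imwrite(f'pics/{c}1.png',s['img'][:,:,::-1])
    for l,z in(('stop_grip',.106),('start_top',.067),('jog_top',.067),('stop_box',0),('start_box',0)):
        for d in r.spot_point(l,c): 
            p=d['location'][::-1]; print(l,np.round(p),round(d['confidence'],2),np.round(at(s,p,z),3))
E
```

```text
0.0 [ 0.24695715 -0.57338686  0.20312351] [ 9.79378275e-01  2.02033064e-01 -2.63318094e-04 -8.74936454e-04] [-0.44969231 -0.89460914  0.33608611]
top {'fx': 567.9221030529596, 'fy': 567.9221030529596, 'cx': 321.695719950987, 'cy': 242.12145023795804, 'origin': array([0.24614641, 0.03728538, 1.59598816]), 'rotation': array([-0.07207425,  0.0540063 ,  0.7150349 , -0.69326309])}Traceback (most recent call last):
  File "<stdin>", line 8, in <module>
  File "h.py", line 6, in at
    o=np.array(s['origin']); d=ray(s,px); return o+d*(z-o[2])/d[2]
                               ~~~^^^^^^
  File "h.py", line 4, in ray
    u,v=px; d=np.array([(u-s['cx'])/s['fx'],-(v-s['cy'])/s['fy'],-1.]); return np.array(s['rotation'])@d
                                                                               ~~~~~~~~~~~~~~~~~~~~~~~^~
ValueError: matmul: Input operand 1 has a mismatch in its core dimension 0, with gufunc signature (n?,k),(k,m?)->(n?,m?) (size 3 is different from 4)
```

View pics/top1.png

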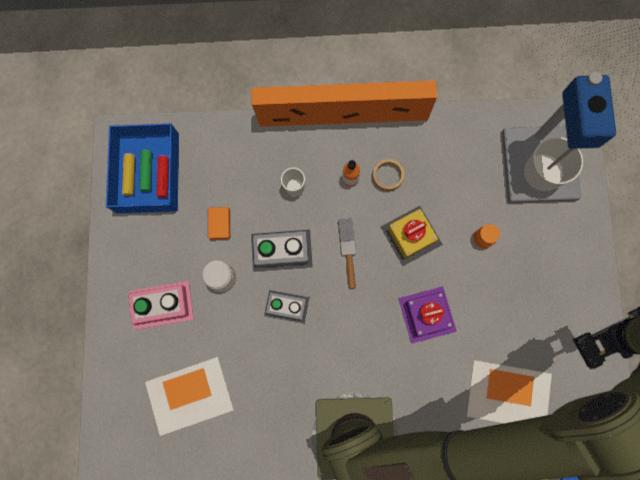

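The top view shows these candidates:
- **Stop box:** yellow at (415,231), chosen. The purple one at (430,313) is a look-alike.
- **Start box:** large grey at (281,249), chosen, with green at (266,248) and white at (293,246). The small grey one at (287,306) and the pink one at (160,304) are not meant.

The camera rotation is a quaternion, so I'll fix the helper.

```bash
sed -i "1i from scipy.spatial.transform import Rotation as R" h.py; sed -i "s/np.array(s\['rotation'\])/R.from_quat(s['rotation']).as_matrix()/" h.py
python3 - <<'E'
from h import *
S={}
for c in('top','side'):
    s=S[c]=r.snapshot(c)
    if c=='side': print({k:v for k,v in s.items() if k!='img'})
    cv2.imwrite(f'pics/{c}1.png',s['img'][:,:,::-1])
    for l,z in(('stop_grip',.106),('start_top',.067),('jog_top',.067),('stop_box',0),('start_box',0),('tube',0),('brush',0)):
        for d in r.spot_point(l,c): 
            p=d['location'][::-1]; print(c,l,np.round(p,1),round(d['confidence'],2),np.round(at(s,p,z),4))
cv2.imwrite('pics/crop1.png',cv2.resize(S['top']['img'][150:350,230:470,::-1],None,fx=3.2,fy=3,interpolation=cv2.INTER_CUBIC))
E
```

```text
top stop_grip [414.3 228.1] 0.72 [ 0.5454 -0.1763  0.106 ]
top stop_grip [434.4 313.3] 0.56 [ 0.3184 -0.2153  0.106 ]
top start_top [140.2 303.8] 0.56 [0.3695 0.5689 0.067 ]
top start_top [275.2 305.1] 0.46 [0.3549 0.2025 0.067 ]
top jog_top [164.2 302.8] 0.67 [0.3702 0.5034 0.067 ]
top jog_top [293.1 307.6] 0.51 [0.3467 0.1544 0.067 ]
top jog_top [291.1 244.6] 0.45 [0.5186 0.1565 0.067 ]
top stop_box [431.6 314.4] 0.75 [ 0.3207 -0.2253  0.    ]
top stop_box [409.7 234.6] 0.66 [ 0.5482 -0.1773  0.    ]
top stop_box [347.2 256.1] 0.16 [0.4921 0.0028 0.    ]
top start_box [282.6 251.2] 0.87 [0.5123 0.1864 0.    ]
top start_box [163.5 303.5] 0.56 [0.3737 0.5258 0.    ]
top tube [348.3 176.2] 0.6 [ 0.7273 -0.0089  0.    ]
top tube [349.1 253.7] 0.17 [ 0.4988 -0.0028  0.    ]
top brush [347.  253.5] 0.73 [0.4996 0.0031 0.    ]
{'fx': 456.3978284477028, 'fy': 456.3978284477028, 'cx': 318.3155038958485, 'cy': 238.87272351155377, 'origin': array([0.04923044, 0.86674217, 0.6488609 ]), 'rotation': array([-0.13139403,  0.46777426,  0.84570695, -0.22068665])}
side stop_grip [351.6 182.7] 0.57 [ 
[... 290 characters left out ...]
0.3522 0.2251 0.067 ]
side jog_top [260.8 388.7] 0.88 [0.3789 0.4921 0.067 ]
side jog_top [299.2 255.5] 0.57 [0.5246 0.1417 0.067 ]
side jog_top [368.4 288.4] 0.57 [0.3359 0.1768 0.067 ]
side jog_top [270.3 226.7] 0.49 [0.6579 0.0655 0.067 ]
side stop_box [354.4 218. ] 0.84 [ 0.5409 -0.1837  0.    ]
side stop_box [340.3 252.5] 0.63 [ 0.4936 -0.0038  0.    ]
side stop_box [432.4 228.3] 0.58 [ 0.3248 -0.233   0.    ]
side start_box [360.9 310.7] 0.92 [0.351  0.1754 0.    ]
side start_box [252.4 440. ] 0.89 [0.3692 0.5375 0.    ]
side start_box [293.4 290.5] 0.56 [0.5156 0.1861 0.    ]
side tube [268.6 228. ] 0.87 [ 0.728  -0.0185  0.    ]
side brush [338.9 250. ] 0.87 [ 0.5022 -0.0125  0.    ]
```

View pics/side1.png

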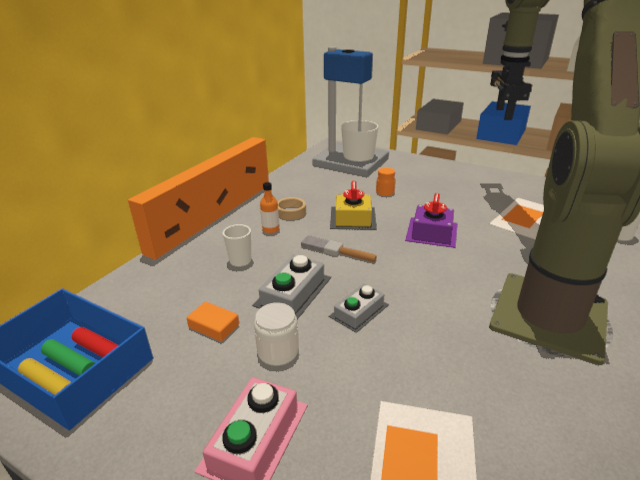

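View pics/crop1.png

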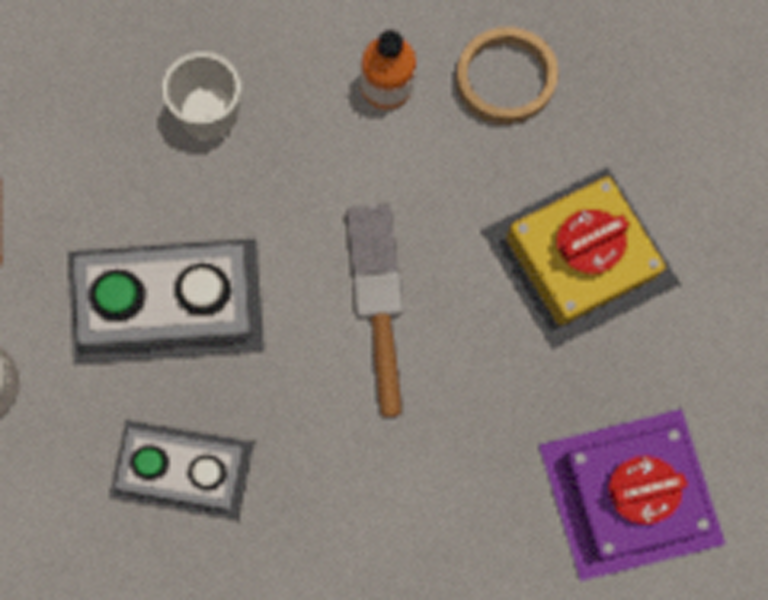

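The side view shows the yellow box at (353,205), purple at (433,225), large grey start station with green at (284,281) and white at (300,263). The crop confirms the choices. Next I'll fit the button silhouettes.

```bash
cat > fit.py <<'E'
from h import *
from scipy.optimize import minimize
def disc(x,y,rad,z0,z1):
    a=np.linspace(0,2*np.pi,40); return [(x+rad*np.cos(t),y+rad*np.sin(t),z) for t in a for z in(z0,z1)]
def bar(x,y,th,z0,z1): # th: direction of the bar's length
    c,s=np.cos(th),np.sin(th); return [(x+c*u-s*v,y+s*u+c*v,z) for u in(-.03,.03) for v in(-.007,.007) for z in(z0,z1)]
def mask(s,parts,k=4):
    m=np.zeros((480*k,640*k),np.uint8)
    for P in parts:
        q=np.array([proj(s,p) for p in P]); h=cv2.convexHull(((q+.5)*k).astype(np.float32)); cv2.fillConvexPoly(m,np.round(h).astype(np.int32),1)
    return cv2.resize(m.astype(np.float32),(640,480),interpolation=cv2.INTER_AREA)
def seg(s,c,near,close=5):
    f=s['img'].astype(int); R_,G,B=f[...,0],f[...,1],f[...,2]
    m=((R_>G+60)&(R_>B+50)&(abs(G-B)<60)) if c=='red' else (G>R_+25)&(G>B+20)
    yy,xx=np.mgrid[:480,:640]; m&=np.hypot(xx-near[0],yy-near[1])<26
    return cv2.morphologyEx(m.astype(np.uint8),cv2.MORPH_CLOSE,np.ones((close,close))).astype(np.float32)
E
python3 - <<'E'
from fit import *
T,Sd=r.snapshot('top'),r.snapshot('side')
for name,c,cen,parts in (('stop','red',(.547,-.18),lambda v:[disc(v[0],v[1],.03,.072,.083),bar(v[0],v[1],v[2],.083,.106)]),
   ('start','green',(.514,.222),lambda v:[disc(v[0],v[1],.017,.062,.067)])):
    for cams in([T],[Sd],[T,Sd]):
        ms=[seg(s,c,proj(s,(*cen,.09 if c=='red' else .067))) for s in cams]
        def cost(v): return sum(abs(mask(s,parts(v))-m).sum()/m.sum() for s,m in zip(cams,ms))
        best=min((minimize(cost,[*cen,t],method='Nelder-Mead',options=dict(initial_simplex=[[*cen,t],[cen[0]+.01,cen[1],t],[cen[0],cen[1]+.01,t],[*cen,t+.3]],maxiter=120)) for t in((-.6,-1,-1.4) if c=='red' else (0,))),key=lambda o:o.fun)
        print(name,len(cams),np.round(best.x,4),round(best.fun,3),[m.sum() for m in ms])
st=r.get_state(); M=R.from_quat(st['eef_rot']).as_matrix(); print(st['clock'],st['tool_pos'],M.round(3),st['q'])
E
```

```text
stop 1 [ 0.5465 -0.1801 -1.136 ] 0.116 [np.float32(374.0)]
stop 1 [ 0.5481 -0.1856 -1.103 ] 0.348 [np.float32(243.0)]
stop 2 [ 0.5455 -0.1804 -1.0715] 0.478 [np.float32(374.0), np.float32(243.0)]
start 1 [ 0.5145  0.2268 -0.0431] 0.07 [np.float32(133.0)]
start 1 [ 0.5118  0.2297 -0.0553] 0.104 [np.float32(167.0)]
start 2 [ 0.5138  0.2274 -0.0099] 0.246 [np.float32(133.0), np.float32(167.0)]
1.0 [ 0.24732704 -0.57399933  0.20394415] [[ 0.918  0.396  0.   ]
 [ 0.396 -0.918 -0.   ]
 [ 0.     0.    -1.   ]] [ 1.19779257  0.68909529 -0.19460355  1.56530598  0.15730508  0.90251766
 -0.21512639]
```

```bash
python3 -m jog '[{"translation":[0.4,-0.23,0],"twist":0,"claw":0},{"translation":[0.8,-0.45,0],"twist":0,"claw":0},{"translation":[0.8,-0.45,0],"twist":0,"claw":0},{"translation":[0.8,-0.45,0],"twist":0,"claw":0},{"translation":[0.8,-0.45,0],"twist":0,"claw":0},{"translation":[0.8,-0.45,0],"twist":0,"claw":0},{"translation":[0.8,-0.45,0],"twist":0,"claw":0},{"translation":[0.8,-0.45,0],"twist":0,"claw":0},{"translation":[0.8,-0.45,0],"twist":0,"claw":0},{"translation":[0.8,-0.45,0],"twist":0,"claw":0},{"translation":[0.8,-0.45,0],"twist":0,"claw":0},{"translation":[0.8,-0.45,0],"twist":0,"claw":0},{"translation":[0.8,-0.45,0],"twist":0,"claw":0},{"translation":[0.8,-0.45,0],"twist":0,"claw":0},{"translation":[0,0,0],"twist":0,"claw":0}]' 20
python3 -m jog '[{"translation":[0,0,0],"twist":-1,"claw":0},{"translation":[0,0,0],"twist":-1,"claw":0},{"translation":[0,0,0],"twist":-1,"claw":0},{"translation":[0,0,0],"twist":-1,"claw":0},{"translation":[0,0,0],"twist":-1,"claw":0},{"translation":[0,0,0],"twist":-1,"claw":0},{"translation":[0,0,0],"twist":-1,"claw":0},{"translation":[0,0,0],"twist":-1,"claw":0},{"translation":[0,0,0],"twist":-1,"claw":0},{"translation":[0,0,0],"twist":-1,"claw":0},{"translation":[0,0,0],"twist":-1,"claw":0},{"translation":[0,0,0],"twist":-1,"claw":0},{"translation":[0,0,0],"twist":-1,"claw":0},{"translation":[0,0,0],"twist":-1,"claw":0},{"translation":[0,0,0],"twist":-1,"claw":0},{"translation":[0,0,0],"twist":-1,"claw":0},{"translation":[0,0,0],"twist":-1,"claw":0},{"translation":[0,0,0],"twist":-0.8,"claw":0},{"translation":[0,0,0],"twist":0,"claw":0}]'
cat > go.py <<'E'
from h import *
import sys
st=r.get_state(); M=R.from_quat(st['eef_rot']).as_matrix(); p=np.array(st['tool_pos'])
print('t',round(st['clock'],2),'p',p.round(4),'yaw',round(np.degrees(np.arctan2(M[1,0],M[0,0])),1),'F',np.round(st['contact_force'],1),'M',np.round(st['moment'],2),'open',round(st['opening'],3),'q7',round(st['q'][6],2),'z',M[:,2].round(3))
if len(sys.argv)>3: print('units',((np.array(list(map(float,sys.argv[1:4])))-p)@M/.04).round(3))
E
python3 go.py .546 -.181 .125
```

```text
clock: 2.25
tool_pos: [0.5537, -0.1699, 0.2043]
eef_rot: [0.978, 0.208, 0.003, -0.002]
contact_force: [0.3, 1.1, 0.1]
opening: 0.005
clock: 3.83
tool_pos: [0.5476, -0.1802, 0.2038]
eef_rot: [0.421, 0.907, 0.0, -0.0]
contact_force: [-1.0, -0.5, 1.1]
opening: 0.006
t 3.83 p [ 0.5476 -0.1802  0.2038] yaw 130.2 F [-1.  -0.5  1.1] M [-0.04 -0.15  0.05] open 0.006 q7 0.44 z [-0.  0. -1.]
units [ 0.01  -0.045  1.97 ]
```

```bash
python3 -m jog '[{"translation":[0,-0.04,0.6],"twist":0,"claw":0},{"translation":[0,0,0.9],"twist":0,"claw":0},{"translation":[0,0,0.6],"twist":0,"claw":0},{"translation":[0,0,0],"twist":0,"claw":0}]'
python3 - <<'E'
from h import *
a=r.snapshot('side')['img'][130:240,290:420,::-1]; b=r.snapshot('top')['img'][170:290,350:480,::-1]
f=lambda i:cv2.resize(i,(390,360),interpolation=cv2.INTER_CUBIC)
cv2.imwrite('pics/c2.png',np.hstack([f(a),f(b)]))
E
python3 go.py .546 -.181 .095
```

```text
clock: 4.17
tool_pos: [0.5429, -0.181, 0.1157]
eef_rot: [0.423, 0.906, -0.001, -0.004]
contact_force: [-0.8, 0.2, -0.6]
opening: 0.007
t 4.27 p [ 0.5465 -0.1807  0.12  ] yaw 130.0 F [ 1.  -0.8 -0.1] M [-0.03 -0.15  0.02] open 0.005 q7 0.35 z [-0.001  0.    -1.   ]
units [ 0.001 -0.014  0.624]
```

View pics/c2.png

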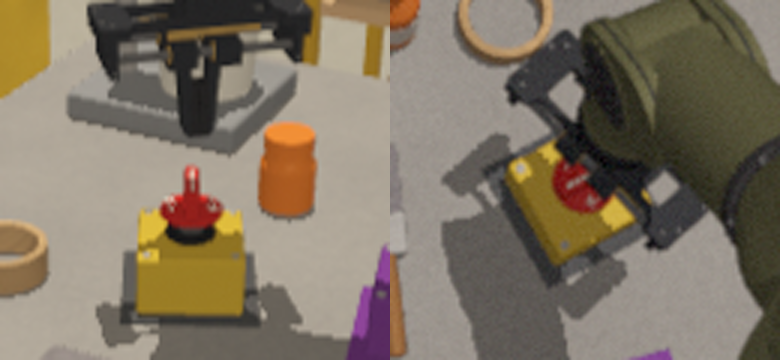

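```bash
python3 - <<'E'
from h import *
s=r.snapshot('side');p=r.get_state()['tool_pos']
print(p,proj(s,p))
c=np.array([.546,-.181]);d=np.array([np.cos(-1.1),np.sin(-1.1)])*.03
for q in(c,c-d,c+d):print(proj(s,(*q,.106)))
E
```

```text
[ 0.5475742  -0.18067339  0.12107549] (np.float64(352.88673645468594), np.float64(179.62920070789937))
(np.float64(353.3175475059374), np.float64(184.67682749002813))
(np.float64(353.50009773763776), np.float64(189.38583886570717))
(np.float64(353.1421789204079), np.float64(180.1530717187907))
```

```bash
python3 - <<'E'
from h import *
s=r.snapshot('side');a=s['img'][150:220,310:400,::-1].copy(); p=r.get_state()['tool_pos']
i=cv2.resize(a,(720,560),interpolation=cv2.INTER_CUBIC)
u,v=proj(s,p);cv2.circle(i,(int((u+.5-310)*8),int((v+.5-150)*8)),4,(0,255,0),-1)
cv2.imwrite('pics/c3.png',i)
E
```

```text
(no output)
```

View pics/c3.png

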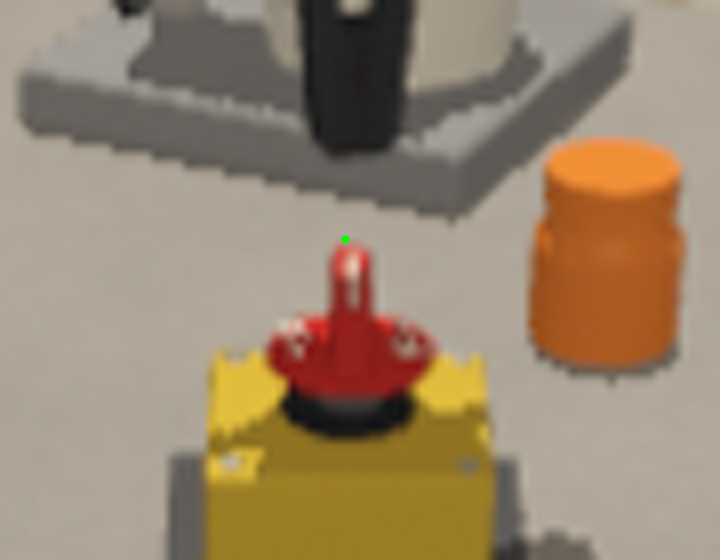

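```bash
python3 - <<'E'
from h import *
T=r.snapshot('top');s=r.snapshot('side');p=np.array(r.get_state()['tool_pos'])
for z in(.2,.24): print(at(T,(423.3,220),z))
print(proj(T,p),proj(T,p+[0,0,.1]),proj(T,(.247,-.574,.204)))
i=cv2.resize(T['img'][180:280,360:480,::-1],(720,600),interpolation=cv2.INTER_CUBIC)
for q in(p,p+[0,0,.1]):
    u,v=proj(T,q);cv2.circle(i,(int((u+.5-360)*6),int((v+.5-180)*6)),4,(0,255,0),-1)
cv2.imwrite('pics/c4.png',i)
# back-project the seen tip (col 354.2,row 169.5) on the vertical through the TCP
for z in(.12,.13,.14,.15,.16):print(z,proj(s,(p[0],p[1],z)))
E
```

```text
[ 0.54639138 -0.18641099  0.2       ]
[ 0.5377883 -0.1800013  0.24     ]
(np.float64(416.7622877576414), np.float64(225.85436974835108)) (np.float64(422.296266895829), np.float64(217.5285853022899)) (np.float64(593.9986840046524), np.float64(336.64550814260133))
0.12 (np.float64(352.7564547206359), np.float64(179.93299867527813))
0.13 (np.float64(352.84387426820695), np.float64(176.59902919426762))
0.14 (np.float64(352.9320318099699), np.float64(173.2369144050147))
0.15 (np.float64(353.0209367307377), np.float64(169.84629639351598))
0.16 (np.float64(353.11059857512527), np.float64(166.42681115131217))
```

View pics/c4.png

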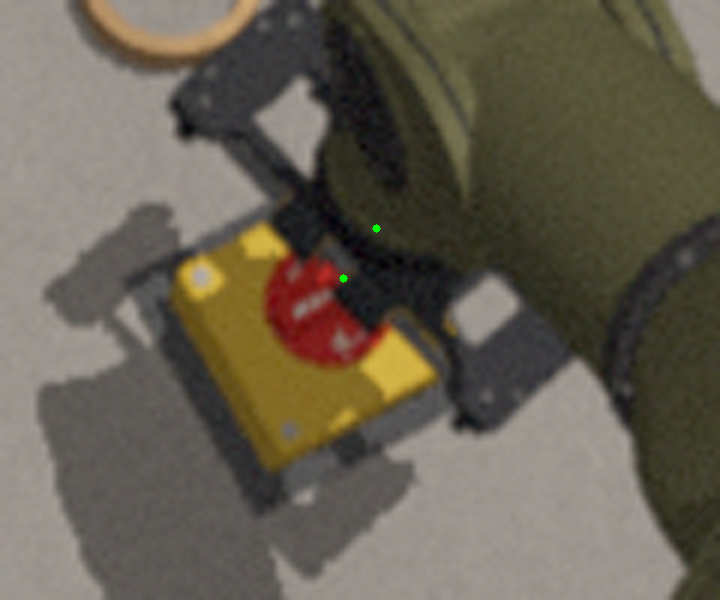

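The horizontal position agrees, but the visible tip looks about 25 mm higher than the reported TCP. I'll go down in small steps and find contact by feel.

```bash
for k in 1; do python3 -m jog '[{"translation":[0,0,0.15],"twist":0,"claw":0},{"translation":[0,0,0.15],"twist":0,"claw":0},{"translation":[0,0,0],"twist":0,"claw":0},{"translation":[0,0,0],"twist":0,"claw":0}]'; python3 go.py
python3 -m jog '[{"translation":[0,0,0.1],"twist":0,"claw":0},{"translation":[0,0,0],"twist":0,"claw":0},{"translation":[0,0,0],"twist":0,"claw":0}]'; python3 go.py
python3 -m jog '[{"translation":[0,0,0.1],"twist":0,"claw":0},{"translation":[0,0,0],"twist":0,"claw":0},{"translation":[0,0,0],"twist":0,"claw":0}]'; python3 go.py; done
```

```text
clock: 4.8
tool_pos: [0.5462, -0.1808, 0.1075]
eef_rot: [0.422, 0.907, -0.0, -0.0]
contact_force: [1.3, 0.4, 0.3]
opening: 0.004
t 4.8 p [ 0.5462 -0.1808  0.1075] yaw 130.1 F [1.3 0.4 0.3] M [-0.01 -0.12 -0.01] open 0.004 q7 0.34 z [-0.001  0.    -1.   ]
clock: 5.05
tool_pos: [0.5465, -0.1807, 0.1037]
eef_rot: [0.422, 0.907, -0.0, -0.0]
contact_force: [0.0, 0.1, -0.5]
opening: 0.007
t 5.05 p [ 0.5465 -0.1807  0.1037] yaw 130.1 F [ 0.   0.1 -0.5] M [-0.02 -0.19 -0.01] open 0.007 q7 0.33 z [-0.  0. -1.]
clock: 5.3
tool_pos: [0.5464, -0.1807, 0.0997]
eef_rot: [0.422, 0.907, -0.0, -0.0]
contact_force: [-0.1, -1.1, -0.2]
opening: 0.004
t 5.3 p [ 0.5464 -0.1807  0.0997] yaw 130.1 F [-0.1 -1.1 -0.2] M [ 0.02 -0.11  0.  ] open 0.004 q7 0.33 z [-0.  0. -1.]
```

No force at a reported 0.0997, so the picture was right and the real tips sit higher than reported. I'll keep feeling downwards.

```bash
python3 -m jog '[{"translation":[0,0,0.1],"twist":0,"claw":0},{"translation":[0,0,0.1],"twist":0,"claw":0},{"translation":[0,0,0],"twist":0,"claw":0},{"translation":[0,0,0],"twist":0,"claw":0}]'|grep -E "pos|force"
python3 -m jog '[{"translation":[0,0,0.1],"twist":0,"claw":0},{"translation":[0,0,0],"twist":0,"claw":0},{"translation":[0,0,0],"twist":0,"claw":0}]'|grep -E "pos|force"
python3 -m jog '[{"translation":[0,0,0.1],"twist":0,"claw":0},{"translation":[0,0,0],"twist":0,"claw":0},{"translation":[0,0,0],"twist":0,"claw":0}]'|grep -E "pos|force"; python3 - <<'E'
from h import *
s=r.snapshot('side');a=s['img'][150:220,310:400,::-1].copy()
cv2.imwrite('pics/c5.png',cv2.resize(a,(720,560),interpolation=cv2.INTER_CUBIC))
E
```

```text
tool_pos: [0.5463, -0.1807, 0.0916]
contact_force: [-0.2, 0.0, -0.0]
tool_pos: [0.5465, -0.1807, 0.0877]
contact_force: [-0.3, 0.0, 0.5]
tool_pos: [0.5464, -0.1807, 0.0837]
contact_force: [1.1, -0.2, -0.1]
```

View pics/c5.png

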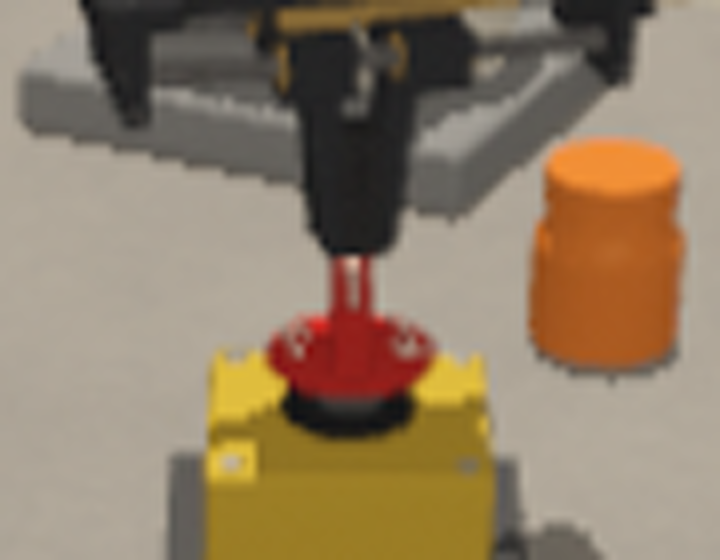

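The tip at (354,182) now covers the far top of the bar, which puts it at about z 0.113, an offset of about 30 mm. Contact should come near a reported 0.077.

```bash
for i in 1; do python3 -m jog '[{"translation":[0,0,0.1],"twist":0,"claw":0},{"translation":[0,0,0],"twist":0,"claw":0},{"translation":[0,0,0],"twist":0,"claw":0}]'|grep -E "pos|force"
python3 -m jog '[{"translation":[0,0,0.1],"twist":0,"claw":0},{"translation":[0,0,0],"twist":0,"claw":0},{"translation":[0,0,0],"twist":0,"claw":0}]'|grep -E "pos|force"
python3 -m jog '[{"translation":[0,0,0.1],"twist":0,"claw":0},{"translation":[0,0,0],"twist":0,"claw":0},{"translation":[0,0,0],"twist":0,"claw":0}]'|grep -E "pos|force"; done; python3 go.py
```

```text
tool_pos: [0.5464, -0.1808, 0.0797]
contact_force: [0.0, -0.4, -0.0]
tool_pos: [0.5464, -0.1807, 0.0757]
contact_force: [-0.2, 0.1, 1.4]
tool_pos: [0.5468, -0.1807, 0.0719]
contact_force: [-0.1, 1.0, -0.1]
t 6.93 p [ 0.5468 -0.1807  0.0719] yaw 130.1 F [-0.1  1.  -0.1] M [ 0.03 -0.09  0.01] open 0.007 q7 0.29 z [ 0. -0. -1.]
```

```bash
for i in 1; do python3 -m jog '[{"translation":[0,0,0.1],"twist":0,"claw":0},{"translation":[0,0,0],"twist":0,"claw":0},{"translation":[0,0,0],"twist":0,"claw":0}]'|grep -E "pos|force"; python3 go.py
python3 - <<'E'
from h import *
s=r.snapshot('side');a=s['img'][150:220,310:400,::-1].copy()
cv2.imwrite('pics/c6.png',cv2.resize(a,(720,560),interpolation=cv2.INTER_CUBIC))
E
done
```

```text
tool_pos: [0.5467, -0.1808, 0.0681]
contact_force: [-1.2, -0.2, 3.7]
t 7.18 p [ 0.5467 -0.1808  0.0681] yaw 130.1 F [-1.2 -0.2  3.7] M [-0.03  0.01  0.01] open 0.003 q7 0.29 z [ 0. -0. -1.]
```

View pics/c6.png

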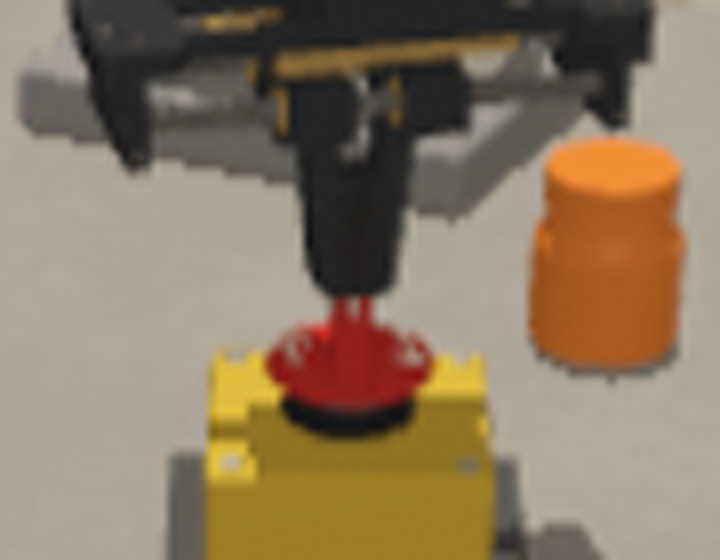

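Contact: 3.7 N and the cap is about 3 mm down at a reported 0.068, so the offset is about 34 mm. I'll press on to the end stop.

```bash
python3 -m jog '[{"translation":[0,0,0.1],"twist":0,"claw":0},{"translation":[0,0,0],"twist":0,"claw":0},{"translation":[0,0,0],"twist":0,"claw":0}]'|grep -E "pos|force"
python3 -m jog '[{"translation":[0,0,0.07],"twist":0,"claw":0},{"translation":[0,0,0],"twist":0,"claw":0},{"translation":[0,0,0],"twist":0,"claw":0}]'|grep -E "pos|force"
python3 -m jog '[{"translation":[0,0,0.06],"twist":0,"claw":0},{"translation":[0,0,0],"twist":0,"claw":0},{"translation":[0,0,0],"twist":0,"claw":0}]'|grep -E "pos|force"
```

```text
tool_pos: [0.5468, -0.1808, 0.0639]
contact_force: [1.1, 0.3, 1.1]
tool_pos: [0.547, -0.1808, 0.0614]
contact_force: [-0.2, -0.1, 4.8]
tool_pos: [0.5474, -0.1808, 0.0605]
contact_force: [-2.6, 0.8, 15.6]
```

15.6 N at a reported 0.0605 is the end stop, so the offset is about 34.5 mm. I'll lift, part the fingers a little and check that it latched.

```bash
python3 -m jog '[{"translation":[0,0,-0.3],"twist":0,"claw":0},{"translation":[0,0,-0.6],"twist":0,"claw":34},{"translation":[0,0,-0.3],"twist":0,"claw":34},{"translation":[0,0,0],"twist":0,"claw":34},{"translation":[0,0,0],"twist":0,"claw":34},{"translation":[0,0,0],"twist":0,"claw":34}]'|grep -E "pos|force"
python3 go.py .546 -.181 .0525;python3 - <<'E'
from h import *
s=r.snapshot('side');a=s['img'][150:220,310:400,::-1].copy()
cv2.imwrite('pics/c7.png',cv2.resize(a,(720,560),interpolation=cv2.INTER_CUBIC))
E
```

```text
tool_pos: [0.5458, -0.181, 0.1058]
contact_force: [-0.0, 0.9, -0.5]
t 8.48 p [ 0.5458 -0.181   0.1058] yaw 130.1 F [-0.   0.9 -0.5] M [-0.06 -0.14  0.01] open 0.333 q7 0.33 z [-0.002 -0.    -1.   ]
units [-0.005  0.005  1.333]
```

View pics/c7.png

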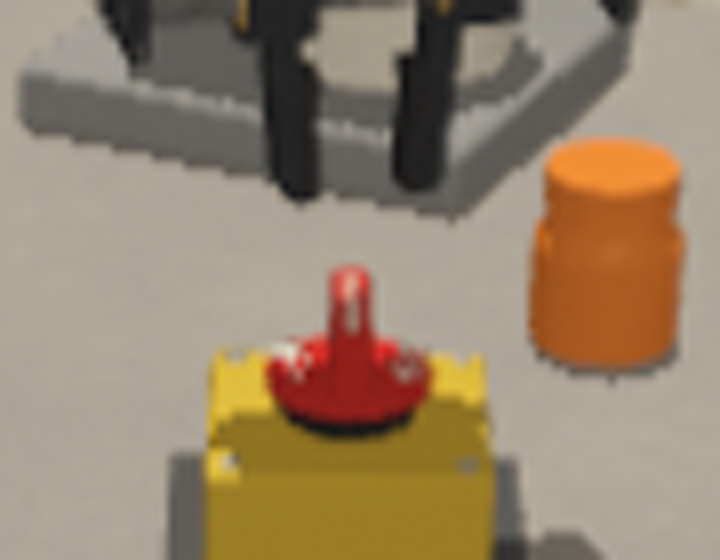

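Latched: the bar top dropped from row 243 to 268 in the crop and stays there, with the fingers on both sides of it. Now I'll go down beside the bar and turn clockwise.

```bash
python3 -m jog '[{"translation":[0,0,0.4],"twist":0,"claw":34},{"translation":[0,0,0.5],"twist":0,"claw":34},{"translation":[0,0,0.3],"twist":0,"claw":34},{"translation":[0,0,0.12],"twist":0,"claw":34},{"translation":[0,0,0],"twist":0,"claw":34},{"translation":[0,0,0],"twist":0,"claw":34}]'|grep -E "force"; python3 go.py
python3 -m jog '[{"translation":[0,0,0],"twist":1,"claw":34},{"translation":[0,0,0],"twist":1,"claw":34},{"translation":[0,0,0],"twist":1,"claw":34},{"translation":[0,0,0],"twist":1,"claw":34},{"translation":[0,0,0],"twist":1,"claw":34},{"translation":[0,0,0],"twist":1,"claw":34},{"translation":[0,0,0],"twist":1,"claw":34},{"translation":[0,0,0],"twist":1,"claw":34},{"translation":[0,0,0],"twist":0,"claw":34},{"translation":[0,0,0],"twist":0,"claw":34}]'|grep force; python3 go.py
python3 -m jog '[{"translation":[0,0,0],"twist":1,"claw":34},{"translation":[0,0,0],"twist":1,"claw":34},{"translation":[0,0,0],"twist":1,"claw":34},{"translation":[0,0,0],"twist":1,"claw":34},{"translation":[0,0,0],"twist":1,"claw":34},{"translation":[0,0,0],"twist":1,"claw":34},{"translation":[0,0,0],"twist":0,"claw":34},{"translation":[0,0,0],"twist":0,"claw":34}]'|grep force; python3 go.py
python3 - <<'E'
from h import *
s=r.snapshot('side');a=s['img'][150:220,310:400,::-1].copy()
cv2.imwrite('pics/c8.png',cv2.resize(a,(720,560),interpolation=cv2.INTER_CUBIC))
E
```

```text
contact_force: [0.9, 0.2, 0.8]
t 9.03 p [ 0.5466 -0.1806  0.0538] yaw 130.1 F [0.9 0.2 0.8] M [ 0.   -0.09 -0.02] open 0.337 q7 0.27 z [-0.  0. -1.]
contact_force: [-0.7, -0.3, 1.1]
t 9.87 p [ 0.5471 -0.181   0.0547] yaw 82.3 F [-0.7 -0.3  1.1] M [-0.19  0.03  0.06] open 0.339 q7 -0.34 z [ 0.001 -0.001 -1.   ]
contact_force: [-1.4, -0.8, 0.9]
t 10.53 p [ 0.5466 -0.1808  0.0542] yaw 46.4 F [-1.4 -0.8  0.9] M [-0.23  0.26  0.01] open 0.336 q7 -0.75 z [ 0. -0. -1.]
```

View pics/c8.png

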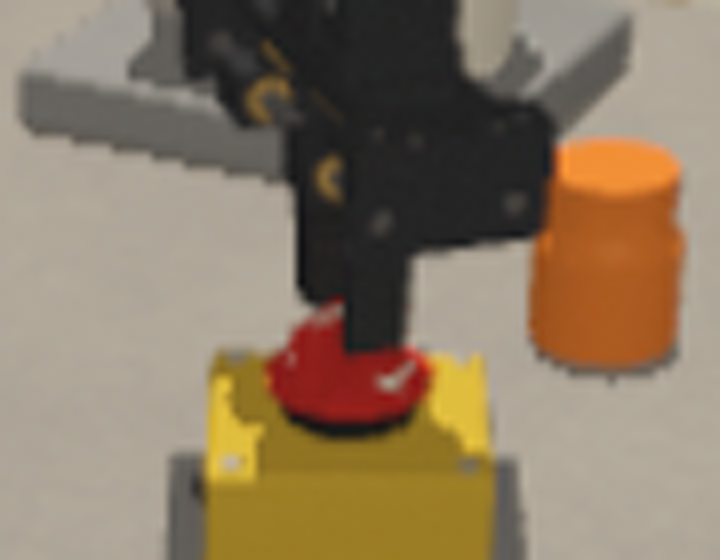

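The bar has turned part of the way and the cap is still low (latched). I'll keep turning and watch the cap's lower edge numerically.

```bash
cat > cap.py <<'E'
from fit import *
s=r.snapshot('side'); m=seg(s,'red',(353,192),1); v=np.where(m>0)
m0=m[:, 349:358].sum(1); print('red rows',v[0].min(),v[0].max(),'cols',v[1].min(),v[1].max(),'bottom centre',np.where(m0>3)[0].max())
E
python3 cap.py
python3 -m jog '[{"translation":[0,0,0],"twist":1,"claw":34},{"translation":[0,0,0],"twist":1,"claw":34},{"translation":[0,0,0],"twist":0,"claw":34},{"translation":[0,0,0],"twist":0,"claw":34}]'|grep force; python3 go.py; python3 cap.py
python3 -m jog '[{"translation":[0,0,0],"twist":1,"claw":34},{"translation":[0,0,0],"twist":0.5,"claw":34},{"translation":[0,0,0],"twist":0,"claw":34},{"translation":[0,0,0],"twist":0,"claw":34}]'|grep force; python3 go.py; python3 cap.py
```

```text
red rows 183 202 cols 343 378 bottom centre 202
contact_force: [-1.4, 0.6, 2.5]
t 10.97 p [ 0.5468 -0.1802  0.054 ] yaw 34.4 F [-1.4  0.6  2.5] M [0.07 0.21 0.05] open 0.342 q7 -0.89 z [ 0.  0. -1.]
red rows 182 199 cols 343 378 bottom centre 199
contact_force: [-1.6, 0.8, 3.7]
t 11.35 p [ 0.5468 -0.1803  0.0539] yaw 25.3 F [-1.6  0.8  3.7] M [0.18 0.18 0.09] open 0.34 q7 -0.99 z [ 0.  0. -1.]
red rows 183 199 cols 343 378 bottom centre 199
```

Released: the cap rose by 3 px, about 9 mm. A 2 to 4 N upward force suggests it touches the tips, so I'll clear straight up and check.

```bash
python3 -m jog '[{"translation":[0,0,-0.3],"twist":0,"claw":34},{"translation":[0,0,-0.8],"twist":0,"claw":34},{"translation":[0,0,-0.9],"twist":0,"claw":20},{"translation":[0,0,-0.8],"twist":0,"claw":0},{"translation":[0,0,-0.4],"twist":0,"claw":0},{"translation":[0,0,0],"twist":0,"claw":0}]'|grep force; python3 cap.py; python3 go.py .5138 .2274 .17
python3 - <<'E'
from h import *
s=r.snapshot('side');a=s['img'][150:220,310:400,::-1].copy()
cv2.imwrite('pics/c9.png',cv2.resize(a,(720,560),interpolation=cv2.INTER_CUBIC))
E
```

```text
contact_force: [0.3, -0.8, 0.2]
red rows 181 199 cols 343 378 bottom centre 199
t 11.95 p [ 0.5481 -0.1814  0.1845] yaw 25.1 F [-1.   0.5 -1.2] M [ 0.02  0.   -0.04] open 0.016 q7 -0.97 z [ 0.005 -0.002 -1.   ]
units [ 3.565 -9.617  0.342]
```

View pics/c9.png

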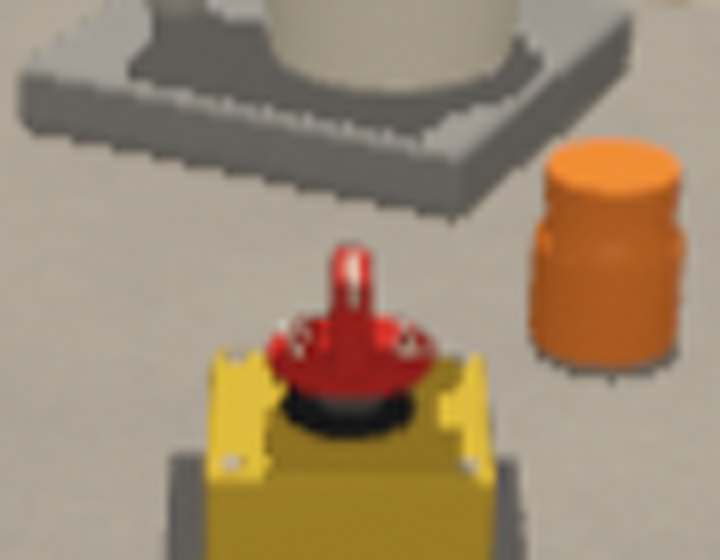

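The red button is fully out with its bar back at rest, the same as in the first crop. Next, over the green button.

```bash
python3 -m jog '[{"translation":[0.1,-0.3,0],"twist":0,"claw":0},{"translation":[0.3,-0.8,0],"twist":0,"claw":0},{"translation":[0.3,-0.8,0],"twist":0,"claw":0},{"translation":[0.3,-0.8,0],"twist":0,"claw":0},{"translation":[0.3,-0.8,0],"twist":0,"claw":0},{"translation":[0.3,-0.8,0],"twist":0,"claw":0},{"translation":[0.3,-0.8,0],"twist":0,"claw":0},{"translation":[0.3,-0.8,0],"twist":0,"claw":0},{"translation":[0.3,-0.8,0],"twist":0,"claw":0},{"translation":[0.3,-0.8,0],"twist":0,"claw":0},{"translation":[0.3,-0.8,0],"twist":0,"claw":0},{"translation":[0.3,-0.8,0],"twist":0,"claw":0},{"translation":[0.15,-0.4,0],"twist":0,"claw":0},{"translation":[0,0,0],"twist":0,"claw":0},{"translation":[0,0,0],"twist":0,"claw":0},{"translation":[0,0,0],"twist":0,"claw":0}]'|grep force; python3 go.py .514 .2275 .06
```

```text
contact_force: [0.1, -1.2, 0.1]
t 13.33 p [0.5131 0.2219 0.1809] yaw 25.1 F [ 0.1 -1.2  0.1] M [-0.06  0.04  0.03] open 0.004 q7 -1.64 z [-0.002 -0.002 -1.   ]
units [ 0.088 -0.121  3.022]
```

```bash
python3 -m jog '[{"translation":[0.09,-0.12,0.5],"twist":0,"claw":0},{"translation":[0,0,0.9],"twist":0,"claw":0},{"translation":[0,0,0.9],"twist":0,"claw":0},{"translation":[0,0,0.7],"twist":0,"claw":0},{"translation":[0,0,0.3],"twist":0,"claw":0},{"translation":[0,0,0],"twist":0,"claw":0},{"translation":[0,0,0],"twist":0,"claw":0}]'|grep force; python3 go.py .514 .2275 .0265
python3 - <<'E'
from h import *
p=np.array(r.get_state()['tool_pos'])+[0,0,.0345]
o=[]
for c,x,y in(('side',250,230),('top',240,210)):
    s=r.snapshot(c); i=cv2.resize(s['img'][y:y+75,x:x+65,::-1],(390,450),interpolation=cv2.INTER_CUBIC)
    for q,col in((p,(0,255,255)),((.514,.2275,.067),(255,0,255))):
        u,v=proj(s,q);cv2.circle(i,(int((u+.5-x)*6),int((v+.5-y)*6)),3,col,-1)
    o.append(i)
cv2.imwrite('pics/c10.png',np.hstack(o))
E
```

```text
contact_force: [-0.6, -0.2, 0.6]
t 13.92 p [0.5156 0.2283 0.0502] yaw 25.0 F [-0.6 -0.2  0.6] M [ 0.08 -0.04 -0.02] open 0.002 q7 -1.66 z [-0.    -0.001 -1.   ]
units [-0.043  0.     0.591]
```

View pics/c10.png

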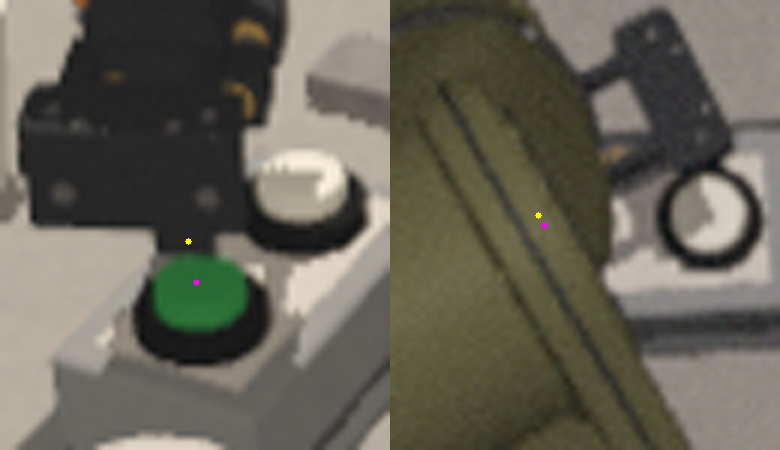

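The tip is centred over the green button (side crop (197,282)). The hand will stay about 25 mm above the white button. Now to press.

```bash
python3 -m jog '[{"translation":[-0.04,0,0.25],"twist":0,"claw":0},{"translation":[0,0,0.25],"twist":0,"claw":0},{"translation":[0,0,0],"twist":0,"claw":0},{"translation":[0,0,0],"twist":0,"claw":0}]'|grep -E "pos|force"
python3 -m jog '[{"translation":[0,0,0.08],"twist":0,"claw":0},{"translation":[0,0,0],"twist":0,"claw":0},{"translation":[0,0,0],"twist":0,"claw":0}]'|grep -E "pos|force"; python3 go.py
python3 -m jog '[{"translation":[0,0,0.05],"twist":0,"claw":0},{"translation":[0,0,0],"twist":0,"claw":0},{"translation":[0,0,0],"twist":0,"claw":0}]'|grep -E "pos|force"
```

```text
tool_pos: [0.5142, 0.229, 0.0299]
contact_force: [0.4, 1.2, 2.9]
tool_pos: [0.5143, 0.229, 0.027]
contact_force: [1.0, 0.0, 3.7]
t 14.6 p [0.5143 0.229  0.027 ] yaw 25.1 F [1.  0.  3.7] M [ 0.03 -0.23 -0.01] open 0.001 q7 -1.66 z [ 0.001  0.    -1.   ]
tool_pos: [0.5143, 0.229, 0.0265]
contact_force: [-0.8, -0.9, 16.4]
```

16.4 N at 0.0265 is the hard stop, so it is fully in. I'll lift and compare all the buttons and loose things with the start.

```bash
python3 -m jog '[{"translation":[0,0,-0.3],"twist":0,"claw":0},{"translation":[0,0,-0.8],"twist":0,"claw":0},{"translation":[0,0,-0.9],"twist":0,"claw":0},{"translation":[0,0,-0.9],"twist":0,"claw":0},{"translation":[0,0,-0.9],"twist":0,"claw":0},{"translation":[0,0,-0.4],"twist":0,"claw":0},{"translation":[0,0,0],"twist":0,"claw":0},{"translation":[0,0,0],"twist":0,"claw":0},{"translation":[0,0,0],"twist":0,"claw":0},{"translation":[0,0,0],"twist":0,"claw":0}]'|grep force; python3 cap.py; python3 go.py
python3 - <<'E'
from h import *
s=r.snapshot('side')['img'].astype(int); a=cv2.imread('pics/side1.png')[:,:,::-1].astype(int)
for n,(x0,y0,x1,y1) in dict(green=(270,268,298,294),white=(288,252,314,274),stop=(338,178,370,205),cup=(220,222,255,268),tube=(258,180,282,238),jar=(374,165,400,198),tape=(274,195,310,222),brush=(298,232,380,265),sponge=(185,300,242,342),pot=(252,302,302,366)).items():
    A,B=a[y0:y1,x0:x1].astype(np.float32),s[y0:y1,x0:x1].astype(np.float32)
    sh,_=cv2.phaseCorrelate(A.mean(2),B.mean(2)); print(n,'diff',round(float(abs(A-B).mean()),1),'shift',np.round(sh,2))
E
```

```text
contact_force: [0.3, 0.6, -0.1]
red rows 181 199 cols 343 378 bottom centre 199
t 15.73 p [0.5125 0.2282 0.1911] yaw 25.1 F [ 0.2 -0.2  0.8] M [ 0.02 -0.07  0.03] open 0.002 q7 -1.65 z [-0.003 -0.002 -1.   ]
green diff 20.0 shift [0.16 0.24]
white diff 7.7 shift [0.57 0.01]
stop diff 6.9 shift [0.02 0.45]
cup diff 8.1 shift [-0.01 -0.03]
tube diff 41.3 shift [0.61 0.66]
jar diff 6.9 shift [ 0.5  -0.02]
tape diff 26.1 shift [-0.68 -0.3 ]
brush diff 7.8 shift [-0.01  0.01]
sponge diff 7.2 shift [-0.02  0.49]
pot diff 14.5 shift [0.05 0.35]
```

```bash
python3 - <<'E'
from fit import *
s=r.snapshot('side'); a={'img':cv2.imread('pics/side1.png')[:,:,::-1]}
for i in(a,s):
    f=i['img'].astype(float)[262:298,265:305]; m=(f[...,1]>f[...,0]*1.5)&(f[...,1]>f[...,2]*1.3); v=np.where(m); print(m.sum(),v[0].mean()+262,v[1].mean()+265,v[0].min()+262,v[0].max()+262)
print(r.finish_job())
E
```

```text
166 278.5843373493976 282.8614457831325 273 284
176 278.83522727272725 282.875 273 285
the job is handed in; nothing more can be done
None
```

The emergency-stop test is done and handed in at about 16 s on the robot's clock. All of it was done by pushing with the fingertips.

- **Red button:** I pressed it to its end stop (about 16 N), and the picture showed it latched. I then turned the bar clockwise until it sprang up about 9 mm, and lifted clear. The last images show the cap and bar back where they were at the start.
- **Green button:** I pressed it to its hard stop (about 16 N) and let it return. Its outline in the side camera matches the start to within a fraction of a pixel.
- **White button and loose things:** The white button looked unchanged. The cup, jar, brush, sponge and pot shifted by half a pixel or less in the side camera.

**Disagreements and gaps:**
- **Fingertip height:** The real fingertips sat about 34 mm higher than the reported tool position. I found this in the pictures and by touch, and allowed for it from then on.
- **Bottle and tape:** The final image check failed for these two, with large differences, most likely because the arm hid them. The arm was never routed near either.

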